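# Lock the yellow parcel box with its square-socket crank

### The arm

A 7-joint arm with a two-finger parallel gripper is mounted at the origin on the work surface. World frame = base frame: x ahead of the robot, y to its left, z up, the work surface at z = 0. Lengths are in m, angles in rad, forces in N, time in s.
With the tool pointing down it reaches from about 0.425 to 1.025 m from the base axis. Payload 9.4 kg.
Tool frame: the origin (TCP) lies on the centre line of the jaws, within the pads' length; the fingertips stand manip.tip_reach ahead of it and the grasp point (between the pads) lies 11 mm behind it (manip.tip_reach is the distance from the TCP to the fingertips, in m); z points along the fingers, y is the line along which they close (so a half turn about z gives the same grasp; the last joint's range is limited). The gripper opens to 85 mm and grips with 20 to 120 N. Pads are 22 mm wide; open, the fingers measure 114 mm over their backs; the gripper's body (76 mm by 85 mm) begins 54 mm behind the grasp point. The pads swing forward as they close: fully open they stand 13 mm farther back than shut.
Start: joints at [1.259, 0.599, -0.003, 1.599, 0.002, 0.943, -0.08], TCP at [0.169, -0.705, 0.209] pointing down, gripper open.
Joint ranges: [-2.57, 2.57], [-0.35, 1.97], [-1.29, 1.29], [0.11, 2.56], [-1.05, 4.19], [0.11, 1.86], [-2.63, 2.63]. Speed limits (rad/s): [2.22, 2.22, 3.01, 3.01, 3.14, 3.14, 3.14].

### API

Orientations are given as a unit quaternion [x, y, z, w].
In Python, from station import manip gives the robot as it stands.
- The arm moves only by the tool servo_tool, never from a script. Its argument "increments" is text: rows parted by semicolons, each of 4 numbers parted by spaces: the shift along the tool's x, y, z in cm, then the turn about the tool's z in rad. A call has 1 to 20 rows; each row is the pose to reach, as a shift and turn from the pose commanded when the call began, along the tool's axes at that moment; what a row does not reach only later rows make up. A row lasts 1/10 s, in which the tool goes at most 50 mm and 8.59 degrees, less where a joint would pass 70% of its speed; a pose out of reach is approached as far as the arm can. A call with a gripper value outside its range is refused whole. "fingers" is the finger opening in cm, from 0 to 8.54, set as the call begins (left out, the last holds). The fingers move at their own pace and stop on an object; "force" is the grip in N (left out, the last holds). Time passes only in rows, so rows that repeat a pose let the fingers close. It gives the time, the measured TCP pose, the force, the opening and the grip force at its end, in the units of the state.
- manip.sense(): the state, without advancing time (a new reading comes with each control period).
- manip.read_camera(name): name is "side" or "top" or "wrist"; returns (picture, depth): 480x640x3 uint8, red, green, blue; 480x640 float32, m along the optical axis (not along the pixel's ray), 0 where there is no reading.
- manip.calibration(name): a dict with "fx", "fy", "cx", "cy" (pixels), "xyz" and "rotation" of the camera in the world; the wrist camera has in their place "tool_from_camera" (4x4, takes a point from camera to tool coordinates, whose origin is the TCP and whose axes are the flange's). Camera axes: x right, y down, z forward; pixel columns grow to the right and rows downward; lengths in m; the calibration is good to about 2 mm. A picture is of the moment at which its call begins: read the wrist's pose just before it. calibration takes no time and is no camera call.
- manip.hand_in(): hands the job in; it is judged then, once.
The state is a dict: "time": time; "joint_positions": joint angles; "joint_velocities": joint speeds; "joint_efforts": joint torques, N m; "ee_pos": TCP position; "tcp_rot": TCP orientation; "ft_force": force on the tool from outside, world axes, zero at the start; "ft_torque": the same for the moment, N m; "grip_width": opening from 0.0 (shut) to 1.0 (fully open); "grip_force": force on a finger pad.
Only numpy, scipy, OpenCV 4.12 (cv2) and the standard library are available. Lean on these libraries where they do the work, as an engineer would, in place of code of your own. Each camera call takes 0.05 s, during which the arm holds its last target. There are 200 camera calls.

### The job

Lock the yellow parcel box: take the steel crank with the square hub and red knob from the cork mat, fit it fully down onto the square shaft on the lid and turn it clockwise until the red latch arm points straight into the green keeper. Then lift the crank off and stand it upright again on the spot it came from, leaving the black crank with the blue knob undisturbed.

Things in the scene. Friction and masses are not known exactly. Their poses are not given: they have to be found in the camera images.
- crank: Crank to use: square steel hub 36x36 mm, 65 tall, 0.25 kg, standing upright on a 4 mm cork mat; in its underside a square socket 26 wide, 40 deep. A flat arm 16 wide (54 to 62 up) runs along +x to an upright red knob, 22 thick, 85 out, top 100 up; the hub's y sides are clear. Origin: centre of the hub's underside; z up, x along the arm; socket sides parallel to x, y.
- round_crank: Wrong crank, not to be moved over 30 mm: all black with a solid round hub 36 mm thick, 65 tall, an arm of the same size and a blue knob. Stands on the same mat about 160 mm from the steel one, on either side of it. Origin: centre of the hub's underside, z up, x along the arm.
- latch_top (a point): Tip of the upright steel shaft, 22 mm square, top 12 mm tapering to 9; amid the lid (256x316, 110 above table) of a fixed yellow box. It rises from a dark round collar 54 wide whose top, 34 below this point, is where a fully home crank's foot rests; lid 58 below. Frame turns with the shaft: z up, x along the red latch arm (105 long, below collar top); shaft sides parallel to x, y.
- latch (a joint): Turn of the shaft with its red latch arm, rad, growing clockwise from above. At 1.57 the arm points straight into the green keeper (locked; within 0.26 will do). Starts between 0.25 and 0.75; firm stop at 1.75. Light friction (0.12 N m) holds it where left. Socket play: the crank may turn up to 0.4 before the shaft follows, 0.2 if fitted square.
There are look-alikes about, which are no part of the job. Leave any turquoise look-alike of the crank alone.

How it is judged:
On the way, in this order (a step that is already met when the one before it is completed fails the run):
1. the steel crank sits fully home on the square shaft (horizontal distance between crank and latch_top below 0.008 m and z of crank in the frame of latch_top below -0.026 m and angle between crank's own z axis and vertical below 0.15 rad), for 0.2 s.
2. the latch arm has been turned into the keeper (within 15 degrees of straight) with the crank on the shaft (horizontal distance between crank and latch_top below 0.012 m and z of crank in the frame of latch_top below -0.018 m and value of joint latch above 1.31 rad), for 0.2 s.
At the end, for the whole second after the job is handed in: The latch arm points into the green keeper (within 15 degrees of straight), the steel crank stands upright, released and at rest, within 40 mm of where it started, and the black crank still stands within 30 mm of where it was (value of joint latch above 1.31 rad and distance of crank from where it was at the start of the episode below 0.04 m and angle between each of crank, round_crank's own z axis and vertical below 0.15 rad and linear speed of crank below 0.02 m/s and distance of round_crank from where it was at the start of the episode below 0.03 m); the robot touches nothing.
It fails at once if the black crank is moved more than 30 mm or tipped (distance of round_crank from where it was at the start of the episode above 0.03 m or angle between round_crank's own z axis and vertical above 0.3 rad).
It also fails if it takes over 58 s, if anything falls off the work surface, if the arm or the gripper's body presses on something with over 40 N, if the wrist force passes 120 N, or if a joint passes its speed limit or range.

## Working session

There is one attempt and no reset: what is moved stays moved. The work goes in short steps, Python scripts to look and compute and a tool call to move; the robot and the scene stay as the last step left them, time stands still between calls to the robot, and variables do not carry over. Pictures are saved under pics/ and viewed, at most 10 in all, crops included, and the job is handed in when it is done.

Besides the shell and the picture viewer there is one more tool, called as name(argument=value, ...) on one line, values as JSON. servo_tool: Moves the arm, as the interface text tells. Its arguments: {"type":"object","properties":{"increments":{"type":"string"},"fingers":{"type":"number"},"force":{"type":"number"}},"required":["increments"]}

```bash
mkdir -p pics; cat > h.py <<'E'
import numpy as np, cv2
from station import manip
from scipy.spatial.transform import Rotation as R
def cam(n):
    s=manip.sense(); im,d=manip.read_camera(n); c=manip.calibration(n)
    if 'xyz' in c:
        M=np.array(c['rotation']); M=M if M.shape==(3,3) else R.from_quat(M).as_matrix(); t=np.array(c['xyz'])
    else:
        T=np.array(c['tool_from_camera']); Rt=R.from_quat(s['tcp_rot']).as_matrix()
        M=Rt@T[:3,:3]; t=Rt@T[:3,3]+np.array(s['ee_pos'])
    return im,d,c,M,t
def ray(c,M,t,u,v,z):
    r=M@np.array([(u-c['cx'])/c['fx'],(v-c['cy'])/c['fy'],1.]); return t+r*(z-t[2])/r[2]
def cloud(d,c,M,t):
    v,u=np.mgrid[:d.shape[0],:d.shape[1]]
    p=np.stack([(u-c['cx'])/c['fx']*d,(v-c['cy'])/c['fy']*d,d],-1)
    return p@M.T+t
def save(n,im): cv2.imwrite('pics/'+n+'.png',cv2.cvtColor(im,cv2.COLOR_RGB2BGR))
E
python3 - <<'E'
from h import *
print(manip.tip_reach, manip.sense())
for n in('top','side'):
    im,d,c,M,t=cam(n); save(n,im); np.savez(n,im=im,d=d); print(n,c)
print(manip.calibration('wrist'))
E
```

```text
0.008 {'time': 0.0, 'joint_positions': array([ 1.25928249,  0.60012726, -0.0025549 ,  1.60013265,  0.00183441,
        0.94289629, -0.07980385]), 'joint_velocities': array([-8.89866085e-05,  1.49385274e-03, -1.17825612e-03,  1.15090000e-04,
        3.31526709e-04,  2.79339244e-04,  4.52933881e-04]), 'joint_efforts': array([-1.05072875e-03, -7.76451302e+01,  1.56509869e+00, -2.58009553e+01,
        1.23751484e-02,  8.94170167e-03, -1.12338657e-05]), 'ee_pos': array([ 0.16854035, -0.70461638,  0.20801429]), 'tcp_rot': array([ 9.93110468e-01,  1.17179305e-01, -1.72577611e-04, -7.61577066e-04]), 'ft_force': array([-0.60026332, -0.1430003 ,  0.30855656]), 'ft_torque': array([-5.53857869e-03, -6.26584372e-05, -7.79474246e-03]), 'grip_force': 0.0, 'grip_width': 0.9983812820884654}
top {'fx': 578.3391974624748, 'fy': 578.3391974624748, 'cx': 325.0212009728756, 'cy': 243.3642392228762, 'xyz': array([0.3066713 , 0.0835271 , 1.38092186]), 'rotation': array([-0.67562369,  0.72984803, -0.0773917 ,  0.06974965])}
side {'fx': 451.1477569763405, 'fy': 451.1477569763405, 'cx': 311.8274653781829, 'cy': 234.32599875531315, 'xyz': array([ 0.14172823, -0.55093129,  0.59310625]), 'rotation': array([ 0.82807638, -0.26861959,  0.15862814, -0.46580053])}
{'fx': 405.1201340647776, 'fy': 405.1201340647776, 'cx': 325.3566129193658, 'cy': 234.21164344734757, 'tool_from_camera': array([[-4.06621853e-04, -9.49912608e-01, -3.12515393e-01,
         7.98579529e-02],
       [ 9.99999914e-01, -3.59683258e-04, -2.07843062e-04,
         9.50427283e-04],
       [ 8.50261901e-05, -3.12515451e-01,  9.49912673e-01,
        -1.64087310e-01],
       [ 0.00000000e+00,  0.00000000e+00,  0.00000000e+00,
         1.00000000e+00]])}
```

View pics/top.png

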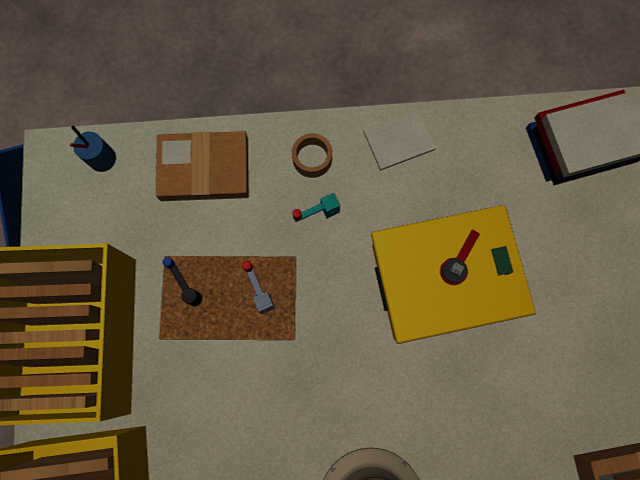

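View pics/side.png

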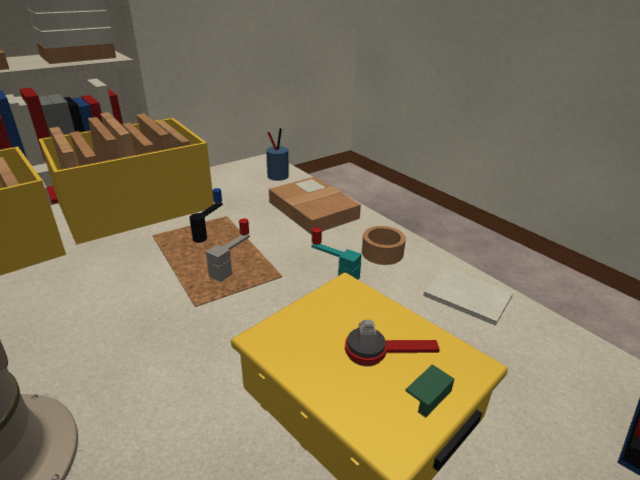

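The top view shows three candidates for the crank:
- **Steel crank:** grey square hub at (263,301) with a red knob at (247,266), on the cork mat. This one fits the description.
- **Black crank:** hub at (191,297) with a blue knob, on the same mat. This is the wrong one.
- **Turquoise look-alike:** at (330,205), off the mat.

The shaft is at (457,268), its red arm tip at (474,234), and the keeper at (502,261).

```bash
python3 - <<'E'
from h import *
z=np.load('top.npz'); im,d=z['im'],z['d']; c=manip.calibration('top'); M=R.from_quat(c['rotation']).as_matrix(); t=np.array(c['xyz'])
P=cloud(d,c,M,t)
hsv=cv2.cvtColor(im,cv2.COLOR_RGB2HSV); H,S,V=[hsv[...,i].astype(int) for i in range(3)]
def rep(name,m,box,zz):
    u0,v0,u1,v1=box; mm=np.zeros(m.shape,np.uint8); mm[v0:v1,u0:u1]=m[v0:v1,u0:u1]
    n,l,st,ce=cv2.connectedComponentsWithStats(mm); k=1+np.argmax(st[1:,4]); pts=np.argwhere(l==k)[:,::-1]
    r=cv2.minAreaRect(pts.astype(np.float32)); W=ray(c,M,t,*r[0],zz)
    cor=np.array([ray(c,M,t,*q,zz)[:2] for q in cv2.boxPoints(r)])
    print(name,st[k],ce[k].round(1),'rect',np.round(r[0],1),W.round(4),'mean z',np.median(P[l==k][:,2]).round(3)); print(cor.round(3).tolist())
red=((H<8)|(H>172))&(S>150)&(V>60)
rep('knob',red,(235,255,262,280),.104)
rep('hub',(P[...,2]>.055)&(P[...,2]<.085),(252,288,280,320),.069)
rep('hubgrey',(S<60)&(V>60)&(P[...,2]>.04),(250,288,280,320),.069)
rep('bhub',(P[...,2]>.055)&(P[...,2]<.085),(178,285,205,312),.069)
rep('latch',red,(440,220,490,270),.125)
rep('shaft',(P[...,2]>.152),(435,250,480,290),.168)
rep('collar',(P[...,2]>.124)&(P[...,2]<.145)&(S<90),(435,250,480,290),.134)
rep('keeper',(H>50)&(H<90)&(S>80),(485,240,520,280),.15)
rep('lid',(H>20)&(H<32)&(S>150),(360,190,550,350),.11)
a=im[240:345,150:310]; b=im[220:310,410:530]
A=cv2.resize(a,(640,420),interpolation=3);B=cv2.resize(b,(160*4,480),interpolation=3)
save('crop',cv2.resize(np.vstack([A,B]),(420,590)))
E
```

```text
knob [242 261   9   9  67] [246.1 264.8] rect [246. 265.] [0.5403 0.2393 0.104 ] mean z 0.104
[[0.55, 0.248], [0.549, 0.23], [0.531, 0.231], [0.532, 0.249]]
hub [253 288  21  25 311] [262.3 299.9] rect [261.7 298.1] [0.4676 0.2118 0.069 ] mean z 0.068
[[0.489, 0.238], [0.5, 0.204], [0.446, 0.186], [0.436, 0.22]]
hubgrey [253 288  20  24 281] [261.8 299.6] rect [261.2 297.6] [0.4689 0.2129 0.069 ] mean z 0.068
[[0.489, 0.238], [0.5, 0.205], [0.449, 0.188], [0.438, 0.221]]
bhub [180 285  19  19 247] [188.8 294.3] rect [189.5 293.5] [0.4908 0.3749 0.069 ] mean z 0.068
[[0.512, 0.396], [0.515, 0.36], [0.47, 0.354], [0.467, 0.39]]
latch [457 230  22  32 268] [467.7 245.3] rect [467.7 245.4] [ 0.5428 -0.2559  0.125 ] mean z 0.124
[[0.517, -0.227], [0.579, -0.27], [0.568, -0.285], [0.507, -0.242]]
shaft [451 262  14  14 110] [457.3 268.5] rect [457.3 268.6] [ 0.4863 -0.2158  0.168 ] mean z 0.162
[[0.484, -0.2], [0.502, -0.213], [0.489, -0.231], [0.471, -0.218]]
collar [443 259  24  24 317] [453.2 271. ] rect [454.5 270.5] [ 0.4876 -0.2175  0.134 ] mean z 0.134
[[0.464, -0.189], [0.515, -0.196], [0.511, -0.246], [0.461, -0.239]]
keeper [492 246  21  29 385] [501.8 260.4] rect [501.8 260.6] [ 0.4991 -0.3185  0.15  ] mean z 0.133
[[0.526, -0.299], [0.532, -0.33], [0.473, -0.338], [0.467, -0.307]]
lid [  371   205   165   139 14703] [449.3 274.8] rect [452.3 272.9] [ 0.4862 -0.2178  0.11  ] mean z 0.109
[[0.593, -0.042], [0.639, -0.373], [0.382, -0.388], [0.341, -0.071]]
```

View pics/crop.png

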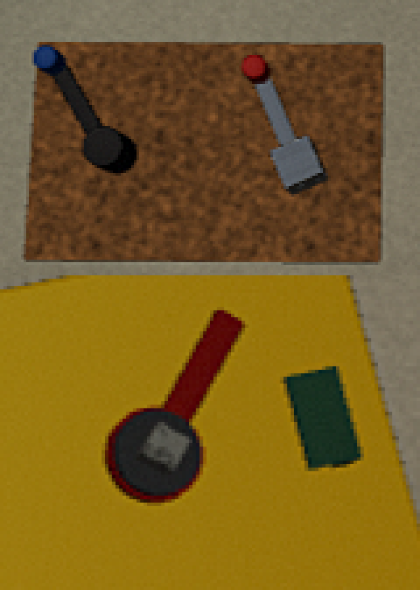

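The crop confirms it: the steel crank is the right-hand one on the mat, with a square grey hub and red knob. The black round one is on the left. First move is to above the shaft, for a close look.

servo_tool(increments="10 -9 -6.5 -0.15;42.3 -40 -6.5 -0.72;42.3 -40 -6.5 -0.72;42.3 -40 -6.5 -0.72;42.3 -40 -6.5 -0.72;42.3 -40 -6.5 -0.72;42.3 -40 -6.5 -0.72;42.3 -40 -6.5 -0.72;42.3 -40 -6.5 -0.72;42.3 -40 -6.5 -0.72;42.3 -40 -6.5 -0.72;42.3 -40 -6.5 -0.72;42.3 -40 -6.5 -0.72;42.3 -40 -6.5 -0.72;42.3 -40 -6.5 -0.72;42.3 -40 -6.5 -0.72;42.3 -40 -6.5 -0.72;42.3 -40 -6.5 -0.72;42.3 -40 -6.5 -0.72", fingers=8.5)

```text
time: 2.0
ee_pos: [0.4868, -0.2181, 0.2738]
tcp_rot: [0.888, 0.459, -0.0, -0.0]
ft_force: [-0.4, 0.5, 0.8]
grip_width: 1.0
grip_force: 0.0
```

```bash
python3 - <<'E'
from h import *
im,d,c,M,t=cam('wrist'); save('w1',im); s=manip.sense()
print(s['ee_pos'],R.from_quat(s['tcp_rot']).as_matrix().round(3).tolist(),s['joint_positions'].round(2))
P=cloud(d,c,M,t); hsv=cv2.cvtColor(im,cv2.COLOR_RGB2HSV); H,S,V=[hsv[...,i].astype(int) for i in range(3)]
near=np.hypot(P[...,0]-.487,P[...,1]+.217)<.03
def rep(n,m):
    p=P[m]; r=cv2.minAreaRect(p[:,:2].astype(np.float32)*1000); print(n,m.sum(),np.round(r[0],1),np.round(r[1],1),round(r[2],1),'z',np.median(p[:,2]).round(4))
rep('tip',near&(P[...,2]>.163)&(P[...,2]<.18)); rep('shaft',near&(P[...,2]>.14)&(P[...,2]<.18)); rep('collar',near&(P[...,2]>.128)&(P[...,2]<.138))
red=((H<8)|(H>172))&(S>150)&(V>50)&(P[...,2]>.112)&(P[...,2]<.132)
rep('arm',red&(np.hypot(P[...,0]-.487,P[...,1]+.217)>.035))
rep('keep',(H>50)&(H<90)&(S>80)&(P[...,2]>.115)&(P[...,2]<.18))
E
```

```text
[ 0.48685277 -0.21797053  0.27386361] [[0.578, 0.816, -0.0], [0.816, -0.578, -0.0], [-0.0, -0.0, -1.0]] [ 0.57  0.31 -0.33  1.95  0.13  0.9  -0.44]
tip 343 [ 489.6 -219.2] [14.  14.1] 54.5 z 0.1664
shaft 1027 [ 489.6 -219.5] [22.1 21.9] 54.9 z 0.1604
collar 2637 [ 489.3 -219.6] [54.  52.7] 48.9 z 0.1331
arm 209 [ 551.9 -262.9] [16.8 13.4] 57.3 z 0.1241
keep 453 [ 503.5 -326.1] [54.3 31.5] 5.0 z 0.1331
```

View pics/w1.png

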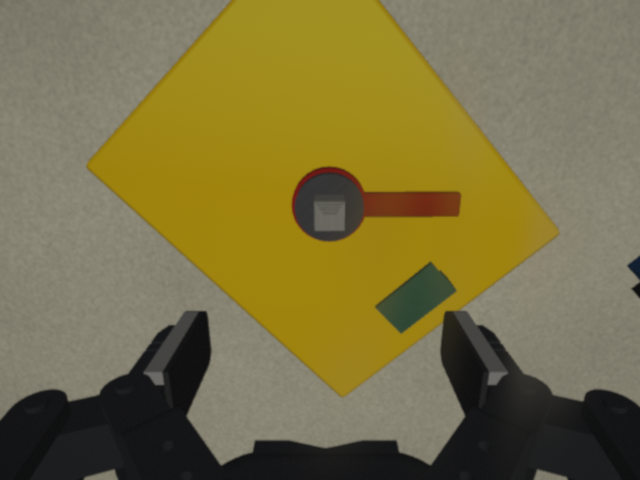

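The wrist view shows the square shaft tip at (329,212) and the arm along the image row to (460,205). From depth, the shaft is at (0.4896, -0.2195) with yaw 0.958 (mod 90°). Next, above the crank.

servo_tool(increments="16 -13 0 0.3;16 -13 0 0.3;16 -13 0 0.3;16 -13 0 0.3;16 -13 0 0.3;33.3 -26.9 7 0.6;33.3 -26.9 7 0.6;33.3 -26.9 7 0.6;33.3 -26.9 7 0.6;33.3 -26.9 7 0.6;33.3 -26.9 7 0.6;33.3 -26.9 7 0.6;33.3 -26.9 7 0.6;33.3 -26.9 7 0.6;33.3 -26.9 7 0.6;33.3 -26.9 7 0.6")

```text
time: 3.65
ee_pos: [0.4602, 0.2087, 0.2042]
tcp_rot: [0.984, 0.176, 0.0, 0.0]
ft_force: [-0.7, -0.8, -0.1]
grip_width: 0.997
grip_force: 0.0
```

```bash
python3 - <<'E'
from h import *
im,d,c,M,t=cam('wrist'); save('w2',im); s=manip.sense()
A=R.from_quat(s['tcp_rot']).as_matrix(); print(s['ee_pos'],A.round(3).tolist(),s['joint_positions'].round(2))
P=cloud(d,c,M,t); hsv=cv2.cvtColor(im,cv2.COLOR_RGB2HSV); H,S,V=[hsv[...,i].astype(int) for i in range(3)]
near=np.hypot(P[...,0]-.46,P[...,1]-.209)<.045
def rep(n,m):
    p=P[m]; r=cv2.minAreaRect(p[:,:2].astype(np.float32)*1000); print(n,m.sum(),np.round(r[0],1),np.round(r[1],1),round(r[2],1),'mean',p.mean(0).round(4)); return np.array(r[0])/1000
k=rep('knob',(((H<8)|(H>172))&(S>150)&(P[...,2]>.098)&(P[...,2]<.11)))
u=np.array([.46,.209])-k; u/=np.hypot(*u)
h=rep('hub',near&(P[...,2]>.064)&(P[...,2]<.075)&((P[...,:2]-k)@u>.069))
print('yaw',np.arctan2(*(k-h)[::-1]),np.hypot(*(k-h)),'tool yaw',np.arctan2(A[1,0],A[0,0]),'tool d',A.T@np.array([*(h-s['ee_pos'][:2]),0]))
E
```

```text
[0.46009642 0.20890859 0.20413367] [[0.938, 0.346, 0.0], [0.346, -0.938, 0.0], [0.0, 0.0, -1.0]] [-0.27  0.36 -0.35  2.09  0.18  0.72 -1.96]
knob 924 [541.9 237.8] [19.9 20.5] 20.4 mean [0.5418 0.2379 0.1029]
hub 2006 [460.4 209. ] [34.8 35.6] 19.3 mean [0.461  0.2093 0.0681]
yaw 0.33978446138887514 0.08644281620008595 tool yaw 0.3535675325338123 tool d [3.44458007e-04 8.23602175e-05 1.58494696e-07]
```

View pics/w2.png

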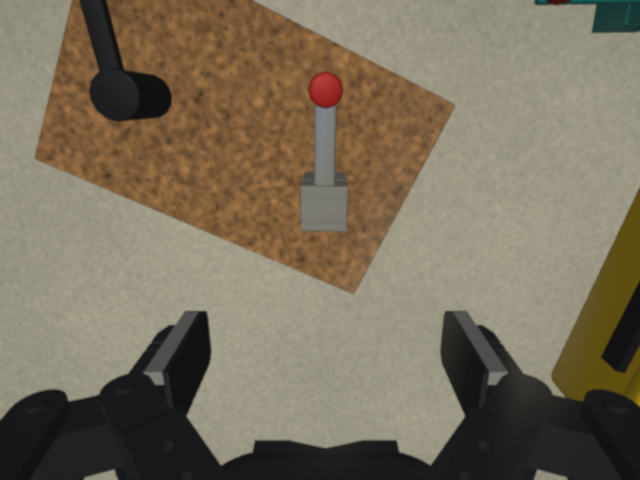

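The wrist view shows the hub top centred at (324,203) and the knob at (326,89). The tool is aligned to within 1 mm and 0.015 rad, so I'll descend and grip.

servo_tool(increments="0 0 4 0.015;0 0 8 0.015;0 0 12 0.015;0 0 15 0.015;0 0 16.5 0.015;0 0 17.1 0.015;0 0 17.1 0.015;0 0 17.1 0.015;0 0 17.1 0.015")

```text
time: 4.6
ee_pos: [0.4604, 0.2097, 0.0339]
tcp_rot: [0.986, 0.169, 0.001, -0.0]
ft_force: [0.0, -1.1, 1.0]
grip_width: 0.999
grip_force: 0.0
```

servo_tool(increments="0 0 0 0;0 0 0 0;0 0 0 0;0 0 0 0;0 0 0 0;0 0 0 0;0 0 0 0;0 0 0 0;0 0 0 0;0 0 0 0", fingers=2.5, force=70)

```text
time: 5.6
ee_pos: [0.46, 0.2096, 0.0334]
tcp_rot: [0.986, 0.169, 0.0, -0.0]
ft_force: [-0.8, -0.8, 8.3]
grip_width: 0.4
grip_force: 69.0
```

servo_tool(increments="0 0 -3 0;0 0 -7 0;0 0 -12 0;0 0 -17 0;0 0 -22 0;0 0 -22 0;-5.5 20 -22 -0.3;-5.5 20 -22 -0.3;-5.5 20 -22 -0.3;-5.5 20 -22 -0.3;-11.5 41.4 -22 -0.62;-11.5 41.4 -22 -0.62;-11.5 41.4 -22 -0.62;-11.5 41.4 -22 -0.62;-11.5 41.4 -22 -0.62;-11.5 41.4 -22 -0.62;-11.5 41.4 -22 -0.62;-11.5 41.4 -22 -0.62;-11.5 41.4 -22 -0.62")

```text
time: 7.5
ee_pos: [0.4894, -0.2176, 0.2527]
tcp_rot: [0.886, 0.463, -0.0, -0.0]
ft_force: [0.2, -0.7, -1.9]
grip_width: 0.399
grip_force: 71.5
```

```bash
cat > m.py <<'E'
from h import *
im,d,c,M,t=cam('wrist'); s=manip.sense(); save('w_%d'%(s['time']*100),im)
A=R.from_quat(s['tcp_rot']).as_matrix(); e=s['ee_pos']; print(e,s['grip_force'],s['grip_width'],s['ft_force'].round(1),A.round(4).tolist())
P=cloud(d,c,M,t); hsv=cv2.cvtColor(im,cv2.COLOR_RGB2HSV); H,S,V=[hsv[...,i].astype(int) for i in range(3)]
ty=np.arctan2(A[1,0],A[0,0])
Q=(P-e)@A  # tool coords
def rep(n,m):
    p=Q[m]; r=cv2.minAreaRect(p[:,:2].astype(np.float32)*1000); print(n,m.sum(),'tool rect',np.round(r[0],1),np.round(r[1],1),round(r[2],1),'z',np.percentile(p[:,2],[5,50,95]).round(4)); return np.array(r[0])
k=rep('knob',(((H<8)|(H>172))&(S>150)&(abs(Q[...,2]+.071)<.012)&(Q[...,0]>.05)))
h=rep('hub',(abs(Q[...,2]+.0356)<.006)&(abs(Q[...,0])<.022)&(abs(Q[...,1])<.025)&(S<70))
print('crank yaw rel tool (cw+)',np.arctan2(k[1]-h[1],k[0]-h[0]),'from tcp',np.arctan2(k[1],k[0]),'tool yaw',ty)
m=(((H<8)|(H>172))&(S>150)&(P[...,2]>.112)&(P[...,2]<.132)&(abs(np.hypot(P[...,0]-.4896,P[...,1]+.2195)-.07)<.032))
if m.sum()>30:
    p=P[m][:,:2]-[.4896,-.2195]; a=np.arctan2(p[:,1],p[:,0]); r=np.hypot(*p.T); print('arm yaw',np.median(a),m.sum(), 'latch ~',1.57-(np.median(a)+1.483))
E
python3 m.py; ls pics
```

```text
[ 0.48946948 -0.21766302  0.25276545] 71.47212982177734 0.3980314235350192 [-0.3 -0.7 -2.7] [[0.5717, 0.8204, -0.0003], [0.8204, -0.5717, 0.0003], [0.0001, -0.0004, -1.0]]
knob 7295 tool rect [86.   0.5] [20.4 20.2] 16.0 z [-0.0703 -0.0692 -0.068 ]
hub 9606 tool rect [ 2.7 -0.4] [49.1 38.9] 88.7 z [-0.0363 -0.0345 -0.0317]
crank yaw rel tool (cw+) 0.010323794518366689 from tcp 0.005639471282349017 tool yaw 0.9621647782823097
arm yaw -0.6221430297999972 316 latch ~ 0.7091430297999972
crop.png
side.png
top.png
w1.png
w2.png
w_755.png
```

servo_tool(increments="-0.2 0.1 0 0;-0.2 0.1 0 0;-0.2 0.1 3 0;-0.2 0.1 5 0;-0.2 0.1 5 0;-0.2 0.1 5 0;-0.2 0.1 5 0;-0.2 0.1 5 0")

```text
time: 8.35
ee_pos: [0.4897, -0.2215, 0.2039]
tcp_rot: [0.887, 0.462, 0.001, 0.001]
ft_force: [0.3, 0.1, -1.6]
grip_width: 0.4
grip_force: 71.4
```

```bash
python3 m.py
```

```text
[ 0.48954502 -0.22150101  0.20379744] 71.3659930229187 0.39189934314185565 [-0.4  0.2 -2. ] [[0.5738, 0.819, 0.0014], [0.819, -0.5737, -0.0007], [0.0003, 0.0016, -1.0]]
knob 7309 tool rect [85.9  0.7] [20.4 20.4] 45.5 z [-0.0706 -0.0695 -0.0682]
hub 9517 tool rect [ 2.6 -0.4] [38.8 49.1] 0.1 z [-0.0361 -0.0347 -0.0319]
crank yaw rel tool (cw+) 0.013781255695163684 from tcp 0.008669955377643255 tool yaw 0.9597188308262179
arm yaw -0.6141657274787446 953 latch ~ 0.7011657274787446
```

servo_tool(increments="0.07 -0.11 0 0;0.07 -0.11 0 0;0.07 -0.11 0.5 0;0.07 -0.11 1 0;0.07 -0.11 1.5 0;0.07 -0.11 2 0;0.07 -0.11 2.4 0;0.07 -0.11 2.8 0;0.07 -0.11 2.8 0")

```text
time: 9.3
ee_pos: [0.4883, -0.22, 0.1742]
tcp_rot: [0.887, 0.462, -0.0, -0.0]
ft_force: [-0.1, 0.3, -3.0]
grip_width: 0.404
grip_force: 71.4
```

Free entry with no contact force. Next I'll seat it.

servo_tool(increments="0.03 0.03 0.4 0;0.03 0.03 0.7 0;0.03 0.03 0.9 0;0.03 0.03 1.1 0;0.03 0.03 1.15 0;0.03 0.03 1.15 0;0.03 0.03 1.15 0;0.03 0.03 1.15 0")

```text
time: 10.1
ee_pos: [0.4889, -0.2201, 0.1635]
tcp_rot: [0.887, 0.462, -0.0, 0.0]
ft_force: [-2.6, 1.2, 2.3]
grip_width: 0.398
grip_force: 72.0
```

```bash
python3 m.py
```

```text
[ 0.48895966 -0.22004425  0.1635331 ] 72.06745505332947 0.40258556067857215 [-1.3  0.3  4.4] [[0.5737, 0.8191, 0.0], [0.8191, -0.5737, -0.0001], [-0.0001, 0.0001, -1.0]]
knob 7314 tool rect [85.9  0.5] [20.2 20.5] 74.6 z [-0.0705 -0.0694 -0.0682]
hub 9529 tool rect [ 2.6 -0.4] [39.  49.2] 0.7 z [-0.0361 -0.0346 -0.0318]
crank yaw rel tool (cw+) 0.01188597765463138 from tcp 0.006331684127693932 tool yaw 0.959799418305129
arm yaw -0.6051778160699236 2761 latch ~ 0.6921778160699236
```

servo_tool(increments="0 0 0 0.1;0 0 0 0.2;0 0 0 0.3;0 0 0 0.4;0 0 0 0.5;0 0 0 0.6;0 0 0 0.7;0 0 0 0.8;0 0 0 0.9;0 0 0 0.97;0 0 0 0.97;0 0 0 0.97")

```text
time: 11.35
ee_pos: [0.4882, -0.2191, 0.1636]
tcp_rot: [1.0, -0.005, -0.001, -0.0]
ft_force: [-4.5, 3.9, 8.2]
grip_width: 0.399
grip_force: 72.6
```

```bash
python3 m.py
```

```text
[ 0.48817041 -0.21913188  0.16357693] 72.64761686325073 0.3962398230819557 [-4.6  3.   7.3] [[1.0, -0.0097, -0.0016], [-0.0097, -1.0, 0.0009], [-0.0016, -0.0009, -1.0]]
knob 7293 tool rect [86.8  1.2] [20.3 20.5] 74.4 z [-0.0702 -0.0691 -0.0678]
hub 9466 tool rect [ 3.1 -0.3] [38.1 49.6] 1.0 z [-0.0361 -0.0346 -0.0319]
crank yaw rel tool (cw+) 0.017702562325341134 from tcp 0.013898703648899436 tool yaw -0.009714904038995914
arm yaw -1.3645691996703313 2150 latch ~ 1.4515691996703313
```

servo_tool(increments="0 0 0 0.07;0 0 0 0.13;0 0 0 0.13;0 0 0 0.13;0 0 0 0.13")

```text
time: 11.9
ee_pos: [0.4882, -0.2189, 0.1636]
tcp_rot: [0.998, -0.07, -0.001, -0.001]
ft_force: [-3.3, 4.4, 8.2]
grip_width: 0.399
grip_force: 72.7
```

```bash
python3 m.py; ls -t pics | head -1; cd pics; cp $(ls -t | head -1) turned.png
```

```text
[ 0.48817928 -0.21894632  0.16356045] 72.68298983573914 0.40076917102262016 [-5.1  4.4  7.9] [[0.9903, -0.1391, -0.0016], [-0.1391, -0.9903, 0.0013], [-0.0018, -0.001, -1.0]]
knob 7300 tool rect [87.   1.1] [20.4 20.5] 46.4 z [-0.0703 -0.0691 -0.0679]
hub 9464 tool rect [ 3.1 -0.1] [37.9 49.8] 0.4 z [-0.0361 -0.0346 -0.0319]
crank yaw rel tool (cw+) 0.014537735099185727 from tcp 0.013062737043578923 tool yaw -0.13954220365935763
arm yaw -1.4968031687200019 2086 latch ~ 1.5838031687200018
w_1195.png
```

View pics/turned.png

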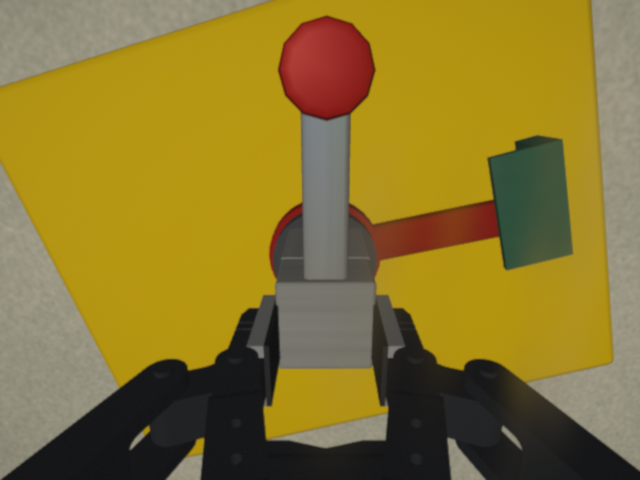

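The red arm points straight into the green keeper (530,205), with the latch at about 1.57. I'll ease the crank back by half its play, then lift it straight off.

servo_tool(increments="0 0 0 -0.1;0 0 0 -0.18;0 0 0 -0.18;0 0 -1 -0.18;0 0 -2 -0.18;0 0 -3 -0.18;0 0 -4 -0.18;0 0 -6 -0.18;0 0 -9 -0.18;0 0 -9 -0.18;0 0 -9 -0.18")

```text
time: 13.05
ee_pos: [0.4892, -0.2201, 0.2542]
tcp_rot: [1.0, 0.02, 0.001, 0.0]
ft_force: [-0.7, 0.3, -2.7]
grip_width: 0.4
grip_force: 71.6
```

```bash
python3 m.py
```

```text
[ 0.4886987  -0.21990697  0.2533314 ] 71.5446424484253 0.4012677863724107 [-0.5  0.1 -1. ] [[0.9992, 0.0397, 0.0], [0.0397, -0.9992, -0.0], [0.0, 0.0, -1.0]]
knob 7334 tool rect [87.1  1.3] [20.4 20.4] 75.0 z [-0.0715 -0.0703 -0.0691]
hub 9601 tool rect [ 2.9 -0. ] [49.9 38.2] 90.0 z [-0.0368 -0.0354 -0.0327]
crank yaw rel tool (cw+) 0.016139335896858294 from tcp 0.015284384786338576 tool yaw 0.039668381200057494
arm yaw -1.4964460970128588 453 latch ~ 1.5834460970128588
```

servo_tool(increments="-0.6 -20 0 -0.15;-0.6 -20 0 -0.15;-0.6 -20 0 -0.15;-0.6 -20 0 -0.15;-1.2 -43 0 -0.3;-1.2 -43 0 -0.3;-1.2 -43 0 -0.3;-1.2 -43 0 -0.3;-1.2 -43 0 -0.3;-1.2 -43 0 -0.3;-1.2 -43 0 -0.3;-1.2 -43 0 -0.3;-1.2 -43 12 -0.3;-1.2 -43 12 -0.3;-1.2 -43 18 -0.3;-1.2 -43 19.5 -0.3;-1.2 -43 20 -0.3;-1.2 -43 20 -0.3;-1.2 -43 20 -0.3")

```text
time: 15.0
ee_pos: [0.461, 0.2091, 0.0551]
tcp_rot: [0.986, 0.169, 0.001, -0.0]
ft_force: [-0.4, -0.0, -2.0]
grip_width: 0.399
grip_force: 71.4
```

servo_tool(increments="0 0 0.7 0;0 0 1.4 0;0 0 1.8 0;0 0 2.1 0;0 0 2.2 0;0 0 2.2 0;0 0 2.2 0;0 0 2.2 0")

```text
time: 15.8
ee_pos: [0.4601, 0.2093, 0.0333]
tcp_rot: [0.986, 0.169, 0.001, 0.0]
ft_force: [-5.7, -2.0, 30.8]
grip_width: 0.399
grip_force: 75.4
```

servo_tool(increments="0 0 -0.07 0;0 0 -0.07 0;0 0 -0.07 0")

```text
time: 16.1
ee_pos: [0.4601, 0.2093, 0.0334]
tcp_rot: [0.986, 0.169, 0.001, 0.0]
ft_force: [-3.9, -1.4, 20.4]
grip_width: 0.403
grip_force: 74.2
```

servo_tool(increments="0 0 0 0;0 0 0 0;0 0 0 0;0 0 0 0;0 0 0 0;0 0 0 0;0 0 0 0;0 0 0 0;0 0 0 0;0 0 0 0", fingers=8.5)

```text
time: 17.1
ee_pos: [0.4599, 0.2091, 0.0321]
tcp_rot: [0.986, 0.169, -0.0, 0.0]
ft_force: [-0.3, 0.6, 0.0]
grip_width: 0.994
grip_force: 0.0
```

servo_tool(increments="0 0 -2 0;0 0 -5 0;0 0 -9 0;0 0 -13 0;0 0 -17 0;0 0 -17 0;0 0 -17 0;0 0 -17 0")

```text
time: 17.9
ee_pos: [0.4593, 0.2086, 0.2011]
tcp_rot: [0.986, 0.169, -0.001, 0.0]
ft_force: [0.5, -0.5, -0.1]
grip_width: 0.999
grip_force: 0.0
```

```bash
python3 - <<'E'
from h import *
im,d,c,M,t=cam('top'); save('end',im[190:360,140:560].repeat(1,0)); print(manip.sense()['ee_pos'],manip.sense()['time'])
E
python3 m.py
```

```text
[0.45915992 0.2086896  0.20080751] 17.95
[0.45916746 0.20878383 0.20073912] 0.0 0.9959883170795282 [-0.1 -0.2  0.1] [[0.9427, 0.3336, -0.0023], [0.3336, -0.9427, -0.0011], [-0.0025, 0.0003, -1.0]]Traceback (most recent call last):
  File "m.py", line 9, in <module>
    k=rep('knob',(((H<8)|(H>172))&(S>150)&(abs(Q[...,2]+.071)<.012)&(Q[...,0]>.05)))
  File "m.py", line 8, in rep
    p=Q[m]; r=cv2.minAreaRect(p[:,:2].astype(np.float32)*1000); print(n,m.sum(),'tool rect',np.round(r[0],1),np.round(r[1],1),round(r[2],1),'z',np.percentile(p[:,2],[5,50,95]).round(4)); return np.array(r[0])
                                                                                                                                                ~~~~~~~~~~~~~^^^^^^^^^^^^^^^^^^
    return _quantile_unchecked(
        a, q, axis, out, overwrite_input, method, keepdims, weights)
    return _ureduce(a,
                    func=_quantile_ureduce_func,
    ...<5 lines>...
                    overwrite_input=overwrite_input,
                    method=method)
    r = func(a, **kwargs)
    result = _quantile(arr,
                       quantiles=q,
    ...<2 lines>...
                       out=out,
                       weights=wgt)
    slices_having_nans = np.isnan(arr[-1, ...])
                                  ~~~^^^^^^^^^
IndexError: index -1 is out of bounds for axis 0 with size 0
```

```bash
cd pics; python3 -c "
import cv2,glob,os
a=cv2.imread('end.png');b=cv2.imread(max(glob.glob('w_*'),key=os.path.getmtime));b=cv2.resize(b,(420,315));cv2.imwrite('fin.png',cv2.vconcat([a,b]))"
```

```text
(no output)
```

View pics/fin.png

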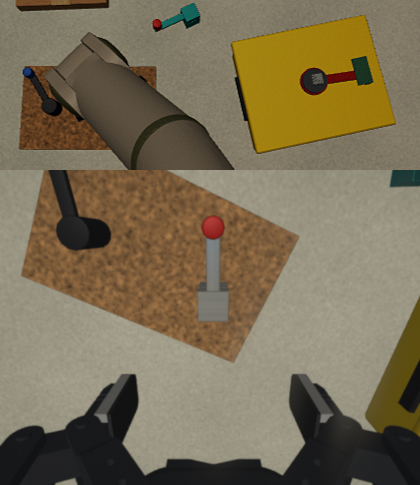

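The final pictures show the latch arm pointing into the keeper. The crank stands upright on its spot with its hub at about (213,305), the black crank is untouched, and the gripper is clear.

```bash
python3 -c "
from station import manip; print(manip.hand_in())"
```

```text
the job is handed in; nothing more can be done
None
```

The box is locked with the latch arm straight in the green keeper, the steel crank is back upright on its spot, the black crank was not touched, and the job is handed in at about 18 s of the 58 s allowed; the judge returned no verdict.

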